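# Turn round the coffee-dose row

## Robot

A 6-joint arm with a two-finger parallel gripper is mounted at the origin on the work surface. World frame = base frame: x ahead of the robot, y to its left, z up, the work surface at z = 0. Lengths are in m, angles in degrees, forces in N, time in s.
With the tool pointing down it reaches from about 0.4 to 0.825 m from the base axis. Payload 7 kg.
Tool frame: the origin (TCP) lies at the very end of the fingers, on their centre line; the grasp point (between the pads) lies 19 mm behind it (r.hold_point_z is the distance from the TCP to the grasp point, in m); z points along the fingers, y is the direction in which the jaws open and shut (so a half turn about z gives the same grasp; the last joint's range is limited). The gripper opens to 88 mm and grips with 3 to 60 N. Pads are 19 mm wide; open, the fingers measure 130 mm over their backs; the gripper's body (78 mm by 193 mm) begins 47 mm behind the grasp point.
Start: joints at [86.35, 20.546, 0.682, 0, -70.136, -16.507], TCP at [0.233, 0.634, 0.227] pointing down, gripper open.
Joint ranges: [-176.03, 176.03], [-82.01, 121.73], [-58.28, 71.71], [-173.87, 95.51], [-174.79, -0.11], [-173.66, 173.66]. Speed limits (degrees/s): [136.94, 136.94, 172.46, 180, 180, 180].

## Interface

Orientations are given as [roll, pitch, yaw] about the fixed x, y, z axes, in that order (R = Rz(yaw) Ry(pitch) Rx(roll)).
In Python, from plant import r gives the robot as it stands. The module is installed in compiled form; this text tells all that it offers.
- The arm moves only by the shell command python3 -m inch 'ROWS' [FORCE]. ROWS is text: rows parted by semicolons, each of 7 numbers parted by spaces: the shift along the tool's x, y, z in m, then the turn, a rotation vector about the tool's x, y, z in rad, then the opening, from 0 (shut) to 1 (fully open). In form: tx ty tz ax ay az jaw; .... A call has 1 to 20 rows; each row shifts and turns the commanded pose from where the row before left it, along the tool's axes as they then stand; what a row does not reach is not made up. A row lasts 1/12 s, in which the tool goes at most 41.7 mm and 7.16 degrees, less where a joint would pass 70% of its speed; a pose out of reach is approached as far as the arm can. A call with a gripper value outside its range is refused whole. The fingers move at their own pace and stop on an object; FORCE is the grip in N (left out, the last holds). Time passes only in rows, so rows that do not move let the fingers close. It gives the time, the measured TCP pose, the force and the opening at its end, in the units of the state.
- r.get_state(): the state, without advancing time (a new reading comes with each control period).
- r.capture(name): name is "side" or "top" or "wrist"; returns the picture (384x512x3 uint8, red, green, blue); there is no depth.
- r.camera_params(name): a dict with "vfov" (degrees; the focal length in pixels is half the picture's height over the tangent of half this angle, whatever the lens; pixels are square), "cx", "cy" (the principal point, pixels), "distortion" ([k1, k2, p1, p2, k3] as OpenCV has them; the pictures are not rectified), "R" (3x3) and "t" (3): a world point X has camera coordinates R X + t. Camera axes: x right, y down, z forward; pixel columns grow to the right and rows downward; lengths in m; the calibration is good to about 2 mm. A picture is of the moment at which its call begins: read the wrist's pose just before it. camera_params takes no time and is no camera call; for the wrist camera it gives the pose at the moment of the call.
- r.close_job(): hands the job in, once; it reports no verdict.
Trained networks look in the newest picture that a camera, given by its name, has taken for a name from the list of things; names that differ only in an ending like _2 or _b are one class to them, and where a whole thing is asked for, a point or a joint stands for the part that bears it (a point fixed in the world has none). Each returns a list of dicts, best first, with "p" (0 to 1); they miss things now and then, are a little off and sometimes report something else, mostly with a low value. They report only what shows in the picture. A call takes as long as a camera call.
- r.recognise(target, camera): "xy" ([column, row] in pixels, amid what is visible of it).
The state is a dict: "time_s": time; "joints": joint angles; "qd": joint speeds; "joint_torque": joint torques, N m; "tcp_pos": TCP position; "eef_rot": TCP orientation; "contact_force": force on the tool from outside, world axes, zero at the start; "moment": the same for the moment, N m; "gripper_width": finger opening in m.
Only numpy, scipy, OpenCV 4.12 (cv2) and the standard library are available. Lean on these libraries where they do the work, as an engineer would, in place of code of your own. Each camera call takes 0.05 s, during which the arm holds its last target.

## Task

Set up the next tasting round at the espresso bar: move the four coffee-dose canisters from the black board into the wooden tray, one upright in each pocket, in reverse order counted from the brass posts, so that the canister nearest the board's post goes into the pocket farthest from the tray's post, and so on along the row. Set each one down rather than dropping it, let none tip over, and leave the milk jug, the tamper and the milk carton where they are.

Things in the scene. Friction and masses are not known exactly. Their poses are not given: they have to be found in the camera images.
- canister_red: loose upright steel coffee-dose canister with a red lid and a red band, a plain cylinder 42 mm in diameter and 100 mm high, about 0.15 kg; origin at the centre of its underside, z up its axis. At the start it stands on the board, on the red pad, within 4 mm of the pad's centre
- canister_yellow: loose upright steel coffee-dose canister with a yellow lid and a yellow band, a plain cylinder 42 mm in diameter and 100 mm high, about 0.15 kg; origin at the centre of its underside, z up its axis. At the start it stands on the board, on the yellow pad, within 4 mm of the pad's centre
- canister_green: loose upright steel coffee-dose canister with a green lid and a green band, a plain cylinder 42 mm in diameter and 100 mm high, about 0.15 kg; origin at the centre of its underside, z up its axis. At the start it stands on the board, on the green pad, within 4 mm of the pad's centre
- canister_blue: loose upright steel coffee-dose canister with a blue lid and a blue band, a plain cylinder 42 mm in diameter and 100 mm high, about 0.15 kg; origin at the centre of its underside, z up its axis. At the start it stands on the board, on the blue pad, within 4 mm of the pad's centre
- pad_red: red square pad, 64 x 64 x 5 mm, fixed on the black board in one of its four places, under the red canister at the start; it stays there, so it shows from which place that canister came. Origin at the centre of its underside, which lies 20 mm above the counter (top face at 25 mm)
- pad_yellow: yellow square pad, 64 x 64 x 5 mm, fixed on the black board in one of its four places, under the yellow canister at the start; it stays there, so it shows from which place that canister came. Origin at the centre of its underside, which lies 20 mm above the counter (top face at 25 mm)
- pad_green: green square pad, 64 x 64 x 5 mm, fixed on the black board in one of its four places, under the green canister at the start; it stays there, so it shows from which place that canister came. Origin at the centre of its underside, which lies 20 mm above the counter (top face at 25 mm)
- pad_blue: blue square pad, 64 x 64 x 5 mm, fixed on the black board in one of its four places, under the blue canister at the start; it stays there, so it shows from which place that canister came. Origin at the centre of its underside, which lies 20 mm above the counter (top face at 25 mm)
- board: black prep board, fixed, 78 mm (x) by 360 mm (y) by 20 mm high, with a 51 mm high ball-headed brass post on its top at y = +178 mm of its frame. Origin on its underside, at the middle of the row of pads, at counter height; y runs along the row towards the brass post, z up. The four pad places lie at y = +111, +37, -37, -111 mm (pitch 74 mm), x = 0
- tray: fixed wooden tray, 74 (x) by 350 mm (y), four open pockets in a row, a 76 mm tall brass post beside them at y = +178 mm. Origin on its underside at the middle of the row of pockets, at counter height; y along the row towards the post, z up. Pocket centres at y = +111, +37, -37, -111 mm, x = 0; each 64 (x) by 69 mm (y) inside, floor 5 mm and wall tops 25 mm above the counter, walls 5 mm thick
- jug: loose steel milk jug, about 80 mm across and 100 mm high with a side handle; a bystander, leave it. Origin at the centre of its underside
- tamper: loose dark wooden tamper, 58 mm across and 85 mm high; a bystander, leave it. Origin at the centre of its underside
- carton: loose white and teal milk carton, 70 x 70 mm and 178 mm high; a bystander, leave it. Origin at the centre of its underside

How it is judged:
By the outcome, as a careful person would: the job done as asked, in the order asked, and still so for the second after the job is handed in, with the robot touching nothing.
It also fails if it takes over 99 s, if anything falls off the work surface, if the arm or the gripper's body presses on something with over 40 N, if the wrist force passes 120 N, or if a joint passes its speed limit or range.

## Working session

There is one attempt and no reset: what is moved stays moved. The work goes in short steps, Python scripts to look and compute and a shell command to move; the robot and the scene stay as the last step left them, time stands still between calls to the robot, and variables do not carry over. Pictures are saved under pics/ and viewed, and the job is handed in when it is done.

```bash
mkdir -p pics; ls; python3 - <<'E'
from plant import r
import cv2,json
print(r.get_state())
for n in("side","top","wrist"):
    im=r.capture(n); cv2.imwrite(f"pics/{n}0.png",im[:,:,::-1]); print(n,r.camera_params(n))
print(r.hold_point_z)
E
```

```text
pics
{'time_s': 0.0, 'joints': array([ 8.63502204e+01,  2.05917342e+01,  6.33828044e-01, -2.10667050e-02,
       -7.01358148e+01, -1.65070288e+01]), 'qd': array([-0.0033215 , -0.01710327,  0.05205815, -0.13210353,  0.00070665,
        0.06469414]), 'joint_torque': array([ 3.44524378e-04, -5.82717204e+01,  2.93068331e+01,  6.99758783e+00,
        6.90480927e-03, -1.58240578e-04]), 'tcp_pos': array([0.23244802, 0.63318928, 0.22561675]), 'eef_rot': array([ 1.79904514e+02, -7.64414820e-03, -2.01639765e+01]), 'contact_force': array([-0.60951748,  0.14151474,  0.35726035]), 'moment': array([ 0.07424594,  0.01864821, -0.00888872]), 'gripper_width': 0.08788114631808955}
side {'vfov': 51.47261309207799, 'cx': 253.82578300382315, 'cy': 189.64867671715982, 'distortion': array([-0.03973588,  0.        ,  0.        ,  0.        ,  0.        ]), 'R': array([[ 0.99573592, -0.09121656, -0.01376642],
       [-0.07609028, -0.72774566, -0.68161317],
       [ 0.05215596,  0.67975421, -0.73158319]]), 't': array([-0.5405717 ,  0.08215328,  1.13478135])}
top {'vfov': 50.016599608299686, 'cx': 257.9580695741901, 'cy': 194.4225358717065, 'distortion': array([0.00532401, 0.        , 0.        , 0.        , 0.        ]), 'R': array([[ 2.99504580e-02, -9.99550940e-01,  9.42832666e-04],
       [-9.98895619e-01, -2.99649576e-02, -3.61890032e-02],
       [ 3.62010041e-02,  1.42085804e-04, -9.99344519e-01]]), 't': array([-0.00846036,  0.54205023,  1.22516643])}
wrist {'vfov': 66.07562536104537, 'cx': 255.3406562337856, 'cy': 187.40812988643867, 'distortion': array([-0.04980578,  0.        ,  0.        ,  0.        ,  0.        ]), 'R': array([[-0.34416952, -0.93890339,  0.0027876 ],
       [-0.89390774,  0.32858092,  0.30489922],
       [-0.28718686,  0.10244516, -0.95238054]]), 't': array([ 0.67446176, -0.03902678,  0.39302551])}
0.0188
```

View pics/side0.png

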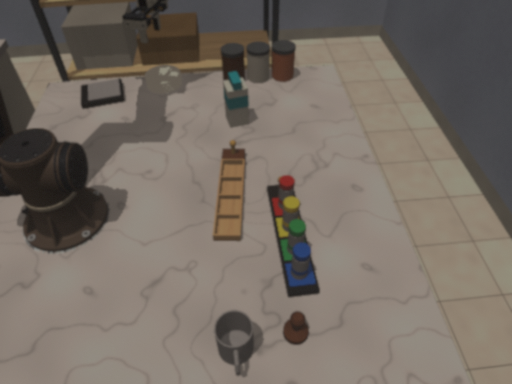

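View pics/top0.png

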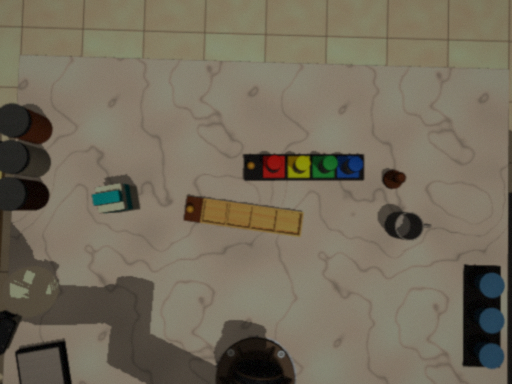

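View pics/wrist0.png

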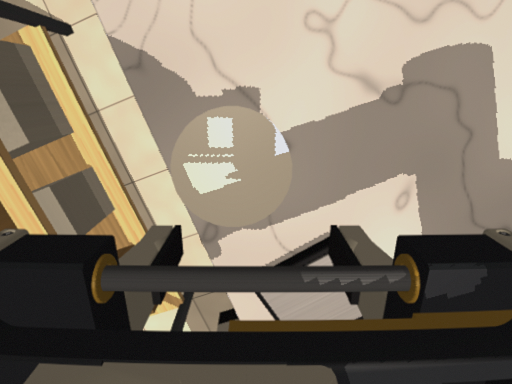

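The board's post is at the left end, top (250,167), and the order from it is red (274,167), yellow (299,167), green (324,167), blue (350,167). The tray's post is also at the left, top (192,209), with the pockets running right to (300,220). The jug is at (403,225), the tamper at (394,178) and the carton at (112,197). Now I'll measure from the top and side views.

```bash
cat > h.py <<'E'
from plant import r
import numpy as np, cv2
def cam(n):
    p=r.camera_params(n); f=192/np.tan(np.radians(p['vfov']/2))
    K=np.array([[f,0,p['cx']],[0,f,p['cy']],[0,0,1]]); return K,np.array(p['distortion']),np.array(p['R']),np.array(p['t'])
def ray(c,xy):
    K,d,R,t=c
    u=cv2.undistortPoints(np.array([[xy]],float),K,d)[0,0]
    v=R.T@np.array([u[0],u[1],1]); return -R.T@t, v/np.linalg.norm(v)
def onz(c,xy,z):
    o,v=ray(c,xy); return o+v*(z-o[2])/v[2]
def tri(obs):
    A=np.zeros((3,3));b=np.zeros(3); L=[ray(*o) for o in obs]
    for o,v in L:
        M=np.eye(3)-np.outer(v,v);A+=M;b+=M@o
    X=np.linalg.solve(A,b); return X,[np.linalg.norm((np.eye(3)-np.outer(v,v))@(X-o))*1e3 for o,v in L]
def proj(c,X):
    K,d,R,t=c
    return cv2.projectPoints(np.array(X,float).reshape(-1,3),cv2.Rodrigues(R)[0],t,K,d)[0][:,0]
E
python3 - <<'E'
from h import *
np.set_printoptions(precision=4,suppress=True)
T=cam('top');S=cam('side')
for n in ["canister_red","canister_yellow","canister_green","canister_blue","board","tray","jug","tamper","carton"]:
    a=r.recognise(n,"top");b=r.recognise(n,"side")
    print(n,[(np.round(x['xy'],1),round(x['p'],2)) for x in a[:2]],[(np.round(x['xy'],1),round(x['p'],2)) for x in b[:2]])
    if a and b: print('   ',*tri([(T,a[0]['xy']),(S,b[0]['xy'])]))
W=cam('wrist');print('wristcam pos',-W[2].T@W[3])
for n,roi in (("top",(170,140,210,110)),("side",(200,130,130,170))):
    im=cv2.imread(f"pics/{n}0.png");x,y,w,h=roi
    s=min(800//w,600//h);cv2.imwrite(f"pics/{n}0z.png",cv2.resize(im[y:y+h,x:x+w],None,fx=s,fy=s,interpolation=cv2.INTER_CUBIC));print(s)
E
```

```text
canister_red [(array([273.6, 163.9]), 0.71)] [(array([282.3, 187.3]), 0.58)]
    [ 0.622  -0.0332  0.0964] [np.float64(3.6534765697779172), np.float64(3.653476569777766)]
canister_yellow [(array([300.3, 163.7]), 0.48)] [(array([291.9, 210.2]), 0.76)]
    [ 0.6312 -0.109   0.0883] [np.float64(1.7843445358828716), np.float64(1.7843445358827106)]
canister_green [(array([326. , 165.3]), 0.51)] [(array([296.3, 231.8]), 0.83)]
    [ 0.6295 -0.1811  0.0913] [np.float64(2.828651707729956), np.float64(2.828651707729603)]
canister_blue [(array([354.5, 166.9]), 0.73), (array([325.8, 162.2]), 0.7)] [(array([301.4, 260.4]), 0.75), (array([297.5, 279.6]), 0.65)]
    [ 0.6281 -0.262   0.0883] [np.float64(3.1617961458938844), np.float64(3.1617961458936676)]
board [(array([283. , 172.8]), 0.56)] [(array([281.2, 262.1]), 0.73)]
    [ 0.6244 -0.0779 -0.203 ] [np.float64(4.190901477350331), np.float64(4.190901477350577)]
tray [(array([243.7, 215.4]), 0.88)] [(array([227.9, 196. ]), 0.84)]
    [ 0.4731  0.0493 -0.0126] [np.float64(4.471955052306454), np.float64(4.471955052306332)]
jug [(array([405.6, 225. ]), 0.9)] [(array([235.8, 337.5]), 0.57)]
    [ 0.4663 -0.4184  0.06  ] [np.float64(1.116063582556774), np.float64(1.1160635825567846)]
tamper [(array([392.3, 179.8]), 0.89)] [(array([294.4, 329.9]), 0.66)]
    [ 0.5982 -0.3936  0.0118] [np.float64(0.2942009312183115), np.float64(0.2942009312182507)]
carton [(array([121.4, 194.6]), 0.93)] [(array([233.2,  98.8]), 0.68)]
    [0.5181 0.3857 0.104 ] [np.float64(8.700438243872242), np.float64(8.700438243872346)]
wristcam pos [0.3102 0.6059 0.385 ]
3
3
```

View pics/top0z.png

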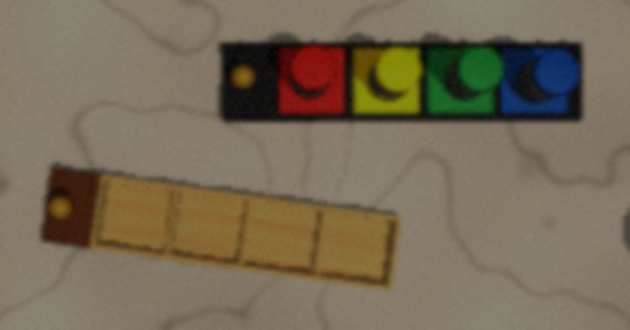

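View pics/side0z.png

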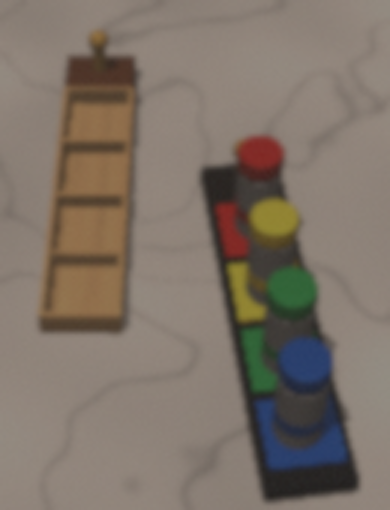

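The side and top fixes put the canister lids at about x 0.62–0.63, y −0.03 to −0.26. Both posts are at the +y end. I'll move the wrist over both rows to measure them more closely.

```bash
python3 -m inch '.0268 .0217 -.0075 0 0 0 1;.0268 .0217 -.0075 0 0 0 1;.0268 .0217 -.0075 0 0 0 1;.0268 .0217 -.0075 0 0 0 1;.0268 .0217 -.0075 0 0 0 1;.0268 .0217 -.0075 0 0 0 1;.0268 .0217 -.0075 0 0 0 1;.0268 .0217 -.0075 0 0 0 1;.0268 .0217 -.0075 0 0 0 1;.0268 .0217 -.0075 0 0 0 1;.0268 .0217 -.0075 0 0 0 1;.0268 .0217 -.0075 0 0 0 1;.0268 .0217 -.0075 0 0 0 1;.0268 .0217 -.0075 0 0 0 1;.0268 .0217 -.0075 0 0 0 1;.0268 .0217 -.0075 0 0 0 1;.0268 .0217 -.0075 0 0 0 1;.0268 .0217 -.0075 0 0 0 1'
```

```text
time_s: 2.55
tcp_pos: [0.5514, 0.0991, 0.3623]
eef_rot: [-180.0, -0.0, -20.2]
contact_force: [0.7, 1.4, -1.3]
gripper_width: 0.0876
```

```bash
python3 -m inch '0 0 0 0 0 .122 1;0 0 0 0 0 .122 1;0 0 0 0 0 .122 1;0 0 0 0 0 .122 1;0 0 0 0 0 .122 1;0 0 0 0 0 .122 1;0 0 0 0 0 .122 1;0 0 0 0 0 .122 1;0 0 0 0 0 .122 1;0 0 0 0 0 .122 1;0 0 0 0 0 0 1;0 0 0 0 0 0 1'; python3 - <<'E'
from h import *
im=r.capture("wrist"); cv2.imwrite("pics/wA.png",im[:,:,::-1])
import pickle;pickle.dump((cam("wrist"),r.get_state()),open("wA.pkl","wb"));print(r.get_state()['tcp_pos'],r.get_state()['eef_rot'],r.get_state()['joints'])
E
```

```text
time_s: 3.55
tcp_pos: [0.5508, 0.1007, 0.3616]
eef_rot: [-180.0, 0.0, -89.8]
contact_force: [0.3, 0.7, 0.1]
gripper_width: 0.0875
[0.55084242 0.10071232 0.36162445] [-1.79993352e+02  2.99243959e-03 -8.98069034e+01] [ 3.03919284e+01  6.29678558e+00 -7.79060329e-01  7.63576491e-04
 -8.29169029e+01 -3.01989261e+01]
```

View pics/wA.png

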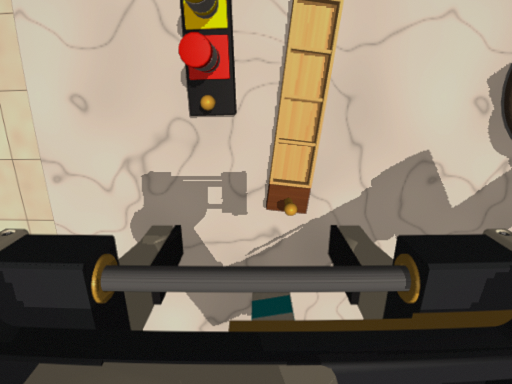

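View A shows the brass posts at (208,102) on the board and (291,209) on the tray, with the red canister nearest the board's post. Next is view B, 0.18 m toward −y.

```bash
python3 -m inch '.03 0 0 0 0 0 1;.03 0 0 0 0 0 1;.03 0 0 0 0 0 1;.03 0 0 0 0 0 1;.03 0 0 0 0 0 1;.03 0 0 0 0 0 1;0 0 0 0 0 0 1;0 0 0 0 0 0 1'; python3 - <<'E'
from h import *
im=r.capture("wrist"); cv2.imwrite("pics/wB.png",im[:,:,::-1])
import pickle;pickle.dump((cam("wrist"),r.get_state()),open("wB.pkl","wb"));print(r.get_state()['tcp_pos'],r.get_state()['eef_rot'],r.get_state()['joints'])
E
```

```text
time_s: 4.27
tcp_pos: [0.5505, -0.0807, 0.3615]
eef_rot: [180.0, -0.0, -90.0]
contact_force: [0.8, -0.6, 0.3]
gripper_width: 0.0878
[ 0.55062261 -0.07976428  0.36148653] [ 1.79996845e+02  7.67371022e-03 -9.00030409e+01] [ 1.19170474e+01  5.94321964e+00 -1.19537945e+00 -8.22365607e-03
 -8.28629032e+01 -1.19190662e+01]
```

View pics/wB.png

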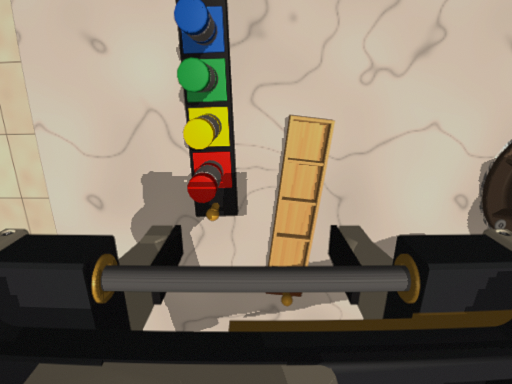

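```bash
python3 - <<'E'
import cv2
b=cv2.imread("pics/wB.png");a=cv2.imread("pics/wA.png")
cv2.imwrite("pics/wBz1.png",cv2.resize(b[0:120,160:250],None,fx=5,fy=5,interpolation=cv2.INTER_CUBIC))
cv2.imwrite("pics/wBz2.png",cv2.resize(b[115:235,160:250],None,fx=5,fy=5,interpolation=cv2.INTER_CUBIC))
cv2.imwrite("pics/wBz3.png",cv2.resize(b[105:225,260:345],None,fx=5,fy=5,interpolation=cv2.INTER_CUBIC))
cv2.imwrite("pics/wAz1.png",cv2.resize(a[0:120,165:345],None,fx=4,fy=4,interpolation=cv2.INTER_CUBIC))
cv2.imwrite("pics/wAz2.png",cv2.resize(a[110:230,255:345],None,fx=5,fy=5,interpolation=cv2.INTER_CUBIC))
E
```

```text
(no output)
```

View pics/wBz1.png

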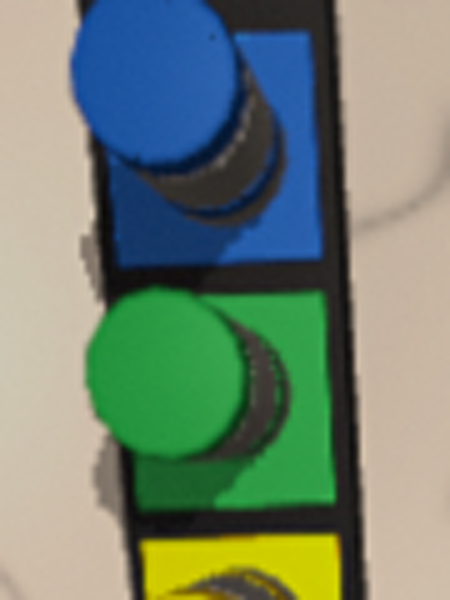

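View pics/wBz2.png

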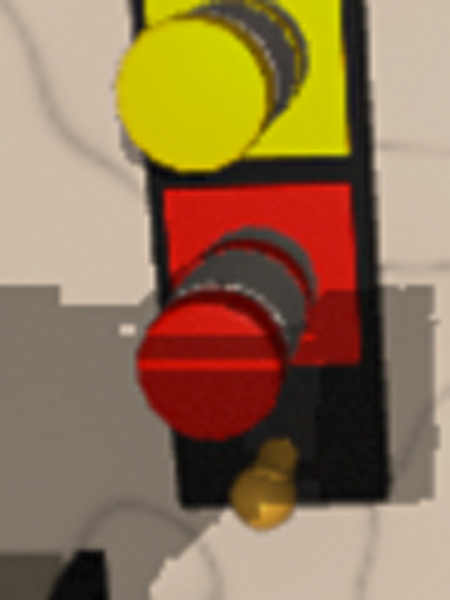

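View pics/wBz3.png

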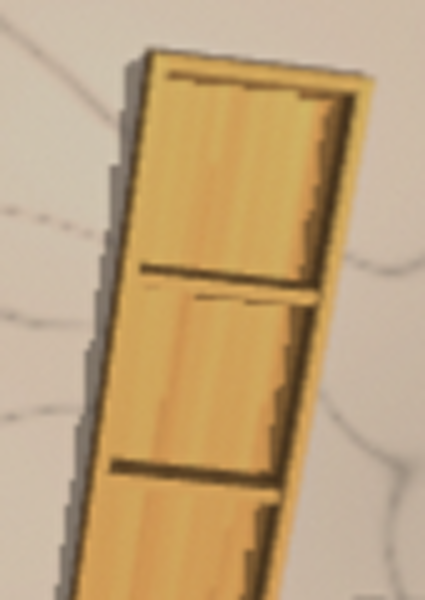

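View pics/wAz1.png

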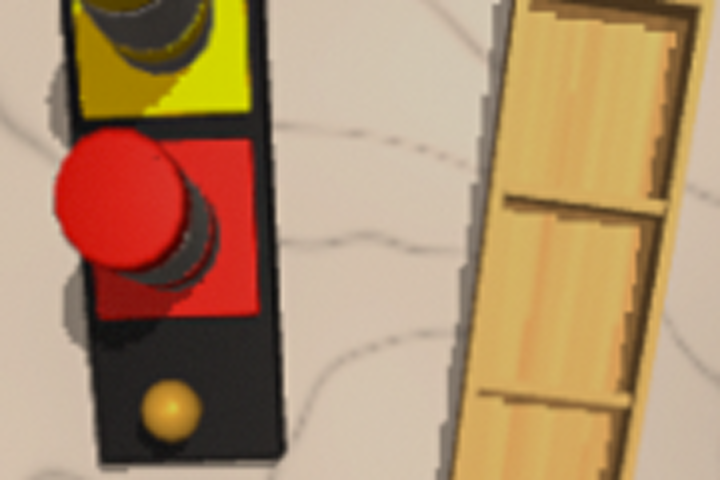

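View pics/wAz2.png

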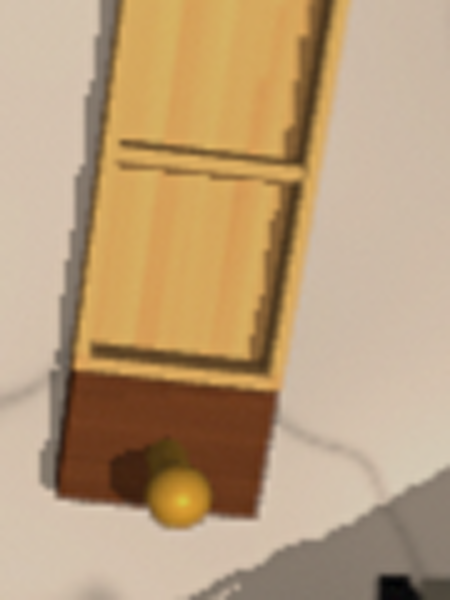

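```bash
cat > m.py <<'E'
from h import *
import pickle
from scipy.optimize import least_squares
np.set_printoptions(precision=4,suppress=True)
A=pickle.load(open("wA.pkl","rb"))[0];B=pickle.load(open("wB.pkl","rb"))[0];T=cam("top");S=cam("side")
def zp(p,o,s): return [(p[0]+.5)/s-.5+o[0],(p[1]+.5)/s-.5+o[1]]
B1=lambda *p:(B,zp(p,(160,0),5));B2=lambda *p:(B,zp(p,(160,115),5));B3=lambda *p:(B,zp(p,(260,105),5))
A1=lambda *p:(A,zp(p,(165,0),4));A2=lambda *p:(A,zp(p,(255,110),5));T0=lambda *p:(T,zp(p,(170,140),3));S0=lambda *p:(S,zp(p,(200,130),3))
def fit(obs,name):
    def f(q):
        c,s=np.cos(q[2]),np.sin(q[2]);e=[]
        for (cm,px),(x,y) in obs:
            e+=list(proj(cm,[q[0]+c*x-s*y,q[1]+s*x+c*y,q[3]])[0]-px)
        return np.array(e)
    q=least_squares(f,[.55,0,0,.02]).x; e=f(q).reshape(-1,2)
    print(name,"x %.4f y %.4f yaw %.2f topz %.4f"%(q[0],q[1],np.degrees(q[2]),q[3]),"max res px",np.abs(e).max(),"rms",np.sqrt((e**2).mean())); return q
h=.032
bo=[(B1(313,33),(-h,-.143)),(B1(323,262),(-h,-.079)),(B1(117,268),(h,-.079)),(B1(327,292),(-h,-.069)),(B1(336,500),(-h,-.005)),(B1(137,512),(h,-.005)),
(B1(142,541),(h,.005)),(B1(340,533),(-h,.005)),(B2(350,155),(-h,.069)),(B2(164,187),(h,.079)),(B2(351,184),(-h,.079)),(B2(361,362),(-h,.143)),
(A1(250,110),(-h,.069)),(A1(82,118),(h,.069)),(A1(252,139),(-h,.079)),(A1(259,314),(-h,.143)),(A1(98,321),(h,.143))]
qb=fit(bo,"board pads")
to=[(B3(152,50),(.037,-.1505)),(B3(374,76),(-.037,-.1505)),(B3(357,95),(-h,-.1455)),(B3(319,297),(-h,-.074)),(B3(281,494),(-h,0)),(A2(304,172),(-h,.074)),
(A1(665,209),(-h,-.074)),(A1(630,401),(-h,0)),(A2(75,372),(.037,.1505)),(A2(277,390),(-.037,.1505)),(A1(695,12),(-h,-.1455))]
qt=fit(to,"tray")
def w(q,y,x=0): c,s=np.cos(q[2]),np.sin(q[2]); return np.array([q[0]+c*x-s*y,q[1]+s*x+c*y])
lids={'red':[B2(211,365),A1(121,199)],'yellow':[B2(195,94),T0(399,70),S0(274,216)],'green':[B1(166,373),T0(482,69),S0(291,288)],'blue':[B1(157,80),T0(557,71),S0(305,358)]}
lids['red']+= [T0(313,71),S0(260,153)]
for i,(n,o) in enumerate(lids.items()):
    X,e=tri(o); y=.111-.074*i
    print(n,"tri",X,np.round(e,1),"onz.125",[onz(*k,.125)[:2] for k in o],"pad",w(qb,y),"dest",w(qt,-y))
for n,y,zz,o in (("bpost",.178,.068,[B2(263,495),A1(171,409),T0(243,76)]),("tpost",.178,.072,[A2(180,496),T0(60,208),S0(97,38)])):
    print(n,tri(o),w(qb if n[0]=='b' else qt,.178))
E
python3 m.py
```

```text
board pads x 0.6278 y -0.1463 yaw 1.69 topz 0.0242 max res px 1.124979560310038 rms 0.42865852196685267
tray x 0.4719 y 0.0247 yaw -6.27 topz 0.0198 max res px 1.1601899918876768 rms 0.4845653029090915
red tri [ 0.6261 -0.0343  0.1218] [0.4 0.4 1.8 1.9] onz.125 [array([ 0.6252, -0.0357]), array([ 0.6255, -0.0344]), array([ 0.624 , -0.0334]), array([ 0.6274, -0.0372])] pad [ 0.6245 -0.0353] dest [ 0.4598 -0.0856]
yellow tri [ 0.627  -0.1115  0.1249] [1.5 0.3 1.2] onz.125 [array([ 0.6255, -0.1114]), array([ 0.6273, -0.1116]), array([ 0.6282, -0.1114])] pad [ 0.6267 -0.1093] dest [ 0.4679 -0.0121]
green tri [ 0.6301 -0.1867  0.1233] [1.  0.8 0.2] onz.125 [array([ 0.6289, -0.1859]), array([ 0.6305, -0.187 ]), array([ 0.6299, -0.188 ])] pad [ 0.6288 -0.1833] dest [0.476  0.0615]
blue tri [ 0.6295 -0.2545  0.1237] [1.9 1.7 0.3] onz.125 [array([ 0.6275, -0.2532]), array([ 0.6307, -0.2552]), array([ 0.6295, -0.2551])] pad [ 0.631  -0.2572] dest [0.4841 0.135 ]
bpost (array([0.6232, 0.031 , 0.0598]), [np.float64(0.7209994152277172), np.float64(0.8296172130744819), np.float64(1.3658512496483686)]) [0.6225 0.0316]
tpost (array([0.4926, 0.2003, 0.0686]), [np.float64(1.381787043344297), np.float64(0.937312952214265), np.float64(0.9835546292647197)]) [0.4914 0.2016]
```

The measurements agree: pad tops at 24 mm, lids at 122–125 mm, posts within 2 mm of where the fitted frames put them. The tray rim came out at 20 mm against 25 mm given, which makes less than 1 mm difference in xy. The destinations are red→(0.460,−0.086), yellow→(0.468,−0.012), green→(0.476,0.0615) and blue→(0.484,0.135). I'll pick red first, keeping yaw at −90 throughout, so tool x is −Y and tool y is −X.

```bash
python3 -m inch '-.015 -.025 .02 0 0 0 1;-.015 -.025 .02 0 0 0 1;-.015 -.025 .02 0 0 0 1;0 0 .04 0 0 0 1;0 0 .04 0 0 0 1;0 0 .03 0 0 0 1;0 0 0 0 0 0 1;0 0 0 0 0 0 1' 20; python3 - <<'E'
from h import *
im=r.capture("wrist"); cv2.imwrite("pics/w1.png",im[:,:,::-1]);print(r.get_state()['tcp_pos'])
E
```

```text
time_s: 4.98
tcp_pos: [0.6253, -0.0336, 0.1908]
eef_rot: [179.8, -0.1, -89.9]
contact_force: [0.2, 0.6, 2.0]
gripper_width: 0.0879
[ 0.62666351 -0.03366949  0.19305809]
```

View pics/w1.png

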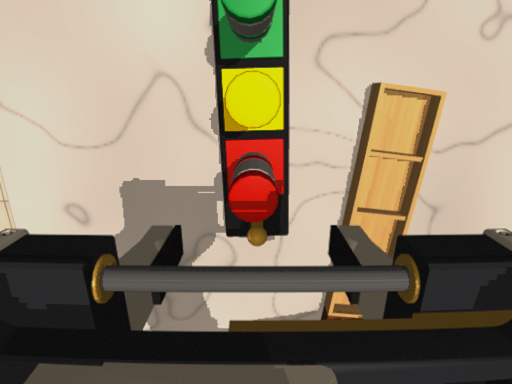

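Red's lid at (253,198) is centred between the fingers (165–345). I'll go down, then close.

```bash
python3 -m inch '0 0 .04 0 0 0 1;0 0 .04 0 0 0 1;0 0 .023 0 0 0 1;0 0 .01 0 0 0 1;0 0 0 0 0 0 1;0 0 0 0 0 0 1' 20
```

```text
time_s: 5.53
tcp_pos: [0.6277, -0.034, 0.0811]
eef_rot: [-179.8, -0.0, -90.0]
contact_force: [0.0, -0.4, 0.8]
gripper_width: 0.0876
```

```bash
python3 -m inch '0 0 .002 0 0 0 .3;0 0 0 0 0 0 .3;0 0 0 0 0 0 .3;0 0 0 0 0 0 .3;0 0 0 0 0 0 .3;0 0 0 0 0 0 .3;0 0 0 0 0 0 .3;0 0 0 0 0 0 .3' 20;python3 - <<'E'
from h import *
s=r.get_state();print(s['tcp_pos'],s['gripper_width'],s['contact_force'])
E
```

```text
time_s: 6.2
tcp_pos: [0.626, -0.0343, 0.0767]
eef_rot: [-180.0, -0.0, -90.1]
contact_force: [0.6, 0.1, 0.8]
gripper_width: 0.0416
[ 0.62597256 -0.03434149  0.07668187] 0.04159525427129983 [0.56817649 0.10667203 0.81345587]
```

```bash
python3 -m inch '0 0 -.01 0 0 0 .3;0 0 -.03 0 0 0 .3;0 0 -.04 0 0 0 .3;0 0 -.03 0 0 0 .3;0 0 -.02 0 0 0 .3;.003 .01 0 0 0 0 .3;.008 .026 0 0 0 0 .3;.01 .032 0 0 0 0 .3;.01 .032 0 0 0 0 .3;.01 .032 0 0 0 0 .3;.007 .024 0 0 0 0 .3;.003 .01 0 0 0 0 .3;0 0 0 0 0 0 .3;0 0 0 0 0 0 .3'; python3 - <<'E'
from h import *
im=r.capture("wrist"); cv2.imwrite("pics/w2.png",im[:,:,::-1]);print(r.get_state()['tcp_pos'])
im=r.capture("side"); cv2.imwrite("pics/s2.png",im[:,:,::-1])
E
```

```text
time_s: 7.37
tcp_pos: [0.4595, -0.0853, 0.207]
eef_rot: [-179.9, 0.0, -90.1]
contact_force: [0.5, 0.6, -1.7]
gripper_width: 0.0416
[ 0.46022357 -0.08506932  0.20688514]
```

View pics/w2.png

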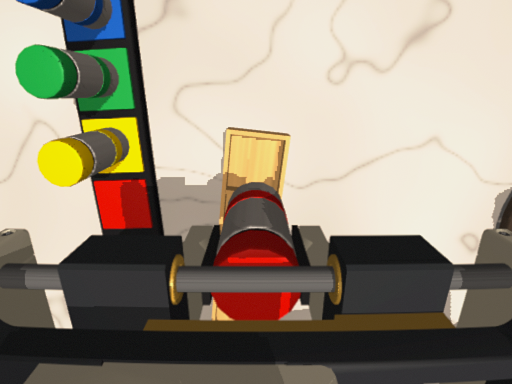

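View pics/s2.png

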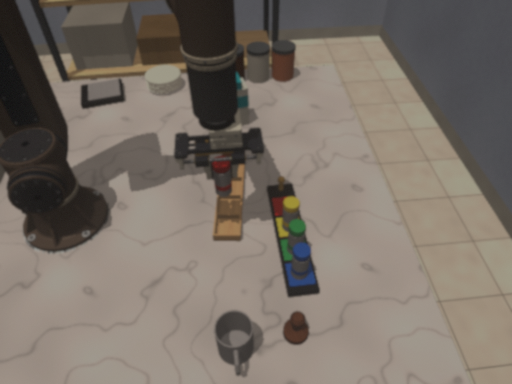

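Red is held upright (lid at (257,285)) and the far pocket shows clear ahead, with its outer corners at about (228,129) and (290,135). I'll check those against the fitted tray pose before lowering.

```bash
python3 - <<'E'
from m import *
W=cam("wrist")
for x,y in((.037,-.1505),(-.037,-.1505),(-.032,-.0765)):print(proj(W,[*w(qt,y,x),.025]))
im=cv2.imread("pics/w2.png");cv2.imwrite("pics/w2z.png",cv2.resize(im[115:215,200:310],None,fx=6,fy=6,interpolation=cv2.INTER_CUBIC))
E
```

```text
board pads x 0.6278 y -0.1463 yaw 1.69 topz 0.0242 max res px 1.124979560310038 rms 0.42865852196685267
tray x 0.4719 y 0.0247 yaw -6.27 topz 0.0198 max res px 1.1601899918876768 rms 0.4845653029090915
red tri [ 0.6261 -0.0343  0.1218] [0.4 0.4 1.8 1.9] onz.125 [array([ 0.6252, -0.0357]), array([ 0.6255, -0.0344]), array([ 0.624 , -0.0334]), array([ 0.6274, -0.0372])] pad [ 0.6245 -0.0353] dest [ 0.4598 -0.0856]
yellow tri [ 0.627  -0.1115  0.1249] [1.5 0.3 1.2] onz.125 [array([ 0.6255, -0.1114]), array([ 0.6273, -0.1116]), array([ 0.6282, -0.1114])] pad [ 0.6267 -0.1093] dest [ 0.4679 -0.0121]
green tri [ 0.6301 -0.1867  0.1233] [1.  0.8 0.2] onz.125 [array([ 0.6289, -0.1859]), array([ 0.6305, -0.187 ]), array([ 0.6299, -0.188 ])] pad [ 0.6288 -0.1833] dest [0.476  0.0615]
blue tri [ 0.6295 -0.2545  0.1237] [1.9 1.7 0.3] onz.125 [array([ 0.6275, -0.2532]), array([ 0.6307, -0.2552]), array([ 0.6295, -0.2551])] pad [ 0.631  -0.2572] dest [0.4841 0.135 ]
bpost (array([0.6232, 0.031 , 0.0598]), [np.float64(0.7209994152277172), np.float64(0.8296172130744819), np.float64(1.3658512496483686)]) [0.6225 0.0316]
tpost (array([0.4926, 0.2003, 0.0686]), [np.float64(1.381787043344297), np.float64(0.937312952214265), np.float64(0.9835546292647197)]) [0.4914 0.2016]
[[226.9139 128.6862]]
[[291.1996 135.7873]]
[[278.3861 195.861 ]]
```

View pics/w2z.png

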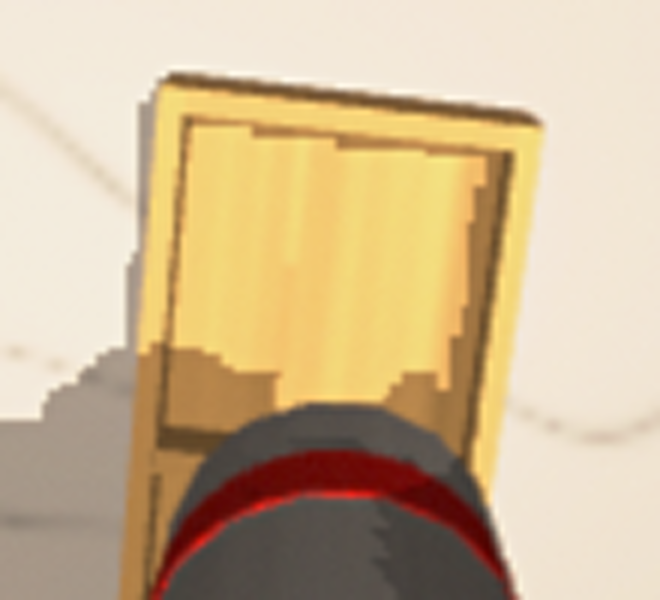

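The projected corners match within about 1 px. I'll lower to 3–4 mm above the floor, then ease down.

```bash
python3 -m inch '0 0 .015 0 0 0 .3;0 0 .035 0 0 0 .3;0 0 .04 0 0 0 .3;0 0 .03 0 0 0 .3;0 0 .016 0 0 0 .3;0 0 .009 0 0 0 .3;0 0 .0015 0 0 0 .3;0 0 0 0 0 0 .3'; python3 -m inch '0 0 .001 0 0 0 .3;0 0 .001 0 0 0 .3;0 0 .001 0 0 0 .3'
```

```text
time_s: 8.13
tcp_pos: [0.4603, -0.0851, 0.0599]
eef_rot: [180.0, -0.0, -90.0]
contact_force: [0.3, -0.2, -1.7]
gripper_width: 0.042
time_s: 8.38
tcp_pos: [0.4606, -0.085, 0.0581]
eef_rot: [-179.9, 0.0, -90.1]
contact_force: [0.2, 0.8, -1.5]
gripper_width: 0.0418
```

```bash
python3 -m inch '0 0 .0005 0 0 0 .3;0 0 .0005 0 0 0 .3;0 0 .0005 0 0 0 .3;0 0 0 0 0 0 .3'
```

```text
time_s: 8.72
tcp_pos: [0.4602, -0.0852, 0.0565]
eef_rot: [-179.9, -0.0, -90.0]
contact_force: [-1.8, 1.1, 5.9]
gripper_width: 0.0417
```

Floor contact felt (+5.9 N). Releasing, then rising.

```bash
python3 -m inch '0 0 0 0 0 0 .6;0 0 0 0 0 0 .8;0 0 0 0 0 0 1;0 0 0 0 0 0 1;0 0 0 0 0 0 1;0 0 -.01 0 0 0 1;0 0 -.03 0 0 0 1;0 0 -.04 0 0 0 1;0 0 -.04 0 0 0 1;0 0 -.03 0 0 0 1;.0055 -.03 0 0 0 0 1;.005 -.034 0 0 0 0 1;.005 -.034 0 0 0 0 1;.005 -.034 0 0 0 0 1;.005 -.035 0 0 0 0 1;0 0 0 0 0 0 1;0 0 0 0 0 0 1';python3 - <<'E'
from h import *
print(r.get_state()['tcp_pos'])
for n in("wrist","side"):
    im=r.capture(n); cv2.imwrite(f"pics/{n[0]}3.png",im[:,:,::-1])
E
```

```text
time_s: 10.13
tcp_pos: [0.6275, -0.1111, 0.2035]
eef_rot: [179.8, -0.0, -90.1]
contact_force: [-0.6, 0.5, -0.8]
gripper_width: 0.0874
[ 0.6275402  -0.11114413  0.20350539]
```

View pics/w3.png

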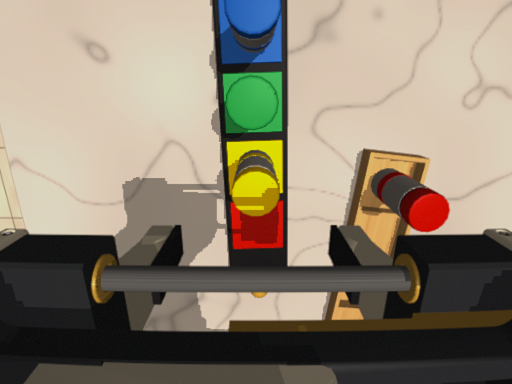

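View pics/s3.png

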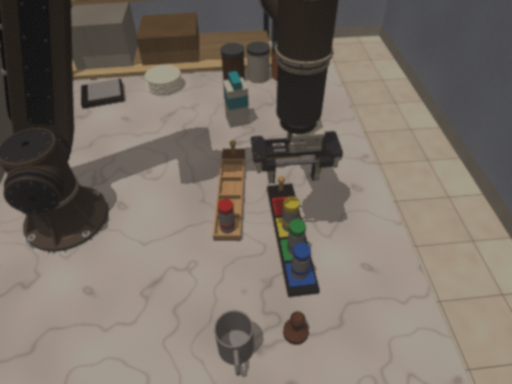

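Red stands upright in the far pocket, with its lid at (423,208) in the wrist view and (226,207) in the side view. Yellow's lid at (256,193) is centred between the fingers. Down and close.

```bash
python3 -m inch '0 0 .02 0 0 0 1;0 0 .04 0 0 0 1;0 0 .04 0 0 0 1;0 0 .02 0 0 0 1;0 0 .009 0 0 0 1;0 0 0 0 0 0 1;0 0 0 0 0 0 1' 20; python3 -m inch '0 0 0 0 0 0 .3;0 0 0 0 0 0 .3;0 0 0 0 0 0 .3;0 0 0 0 0 0 .3;0 0 0 0 0 0 .3;0 0 0 0 0 0 .3;0 0 0 0 0 0 .3' 20
```

```text
time_s: 10.82
tcp_pos: [0.6271, -0.1108, 0.078]
eef_rot: [-179.9, -0.0, -90.0]
contact_force: [0.5, -1.7, 1.2]
gripper_width: 0.0876
time_s: 11.4
tcp_pos: [0.6267, -0.1109, 0.0767]
eef_rot: [-180.0, -0.0, -90.1]
contact_force: [-0.1, 0.7, 0.3]
gripper_width: 0.0464
```

```bash
python3 -m inch '0 0 0 0 0 0 .3;0 0 0 0 0 0 .3;0 0 0 0 0 0 .3' 20
```

```text
time_s: 11.65
tcp_pos: [0.6267, -0.1109, 0.0766]
eef_rot: [-180.0, -0.0, -90.1]
contact_force: [-0.4, -0.3, 1.3]
gripper_width: 0.0419
```

```bash
python3 -m inch '0 0 -.01 0 0 0 .3;0 0 -.03 0 0 0 .3;0 0 -.04 0 0 0 .3;0 0 -.03 0 0 0 .3;0 0 -.02 0 0 0 .3;-.006 .0097 0 0 0 0 .3;-.016 .025 0 0 0 0 .3;-.0185 .03 0 0 0 0 .3;-.0185 .03 0 0 0 0 .3;-.0185 .03 0 0 0 0 .3;-.0155 .0245 0 0 0 0 .3;-.006 .0095 0 0 0 0 .3;0 0 0 0 0 0 .3;0 0 0 0 0 0 .3'; python3 - <<'E'
from h import *
im=r.capture("wrist"); cv2.imwrite("pics/w4.png",im[:,:,::-1]);print(r.get_state()['tcp_pos'])
E
```

```text
time_s: 12.82
tcp_pos: [0.4679, -0.0113, 0.2071]
eef_rot: [-179.9, 0.0, -90.0]
contact_force: [-0.6, 0.7, -1.0]
gripper_width: 0.0418
[ 0.46846089 -0.01156959  0.2069029 ]
```

View pics/w4.png

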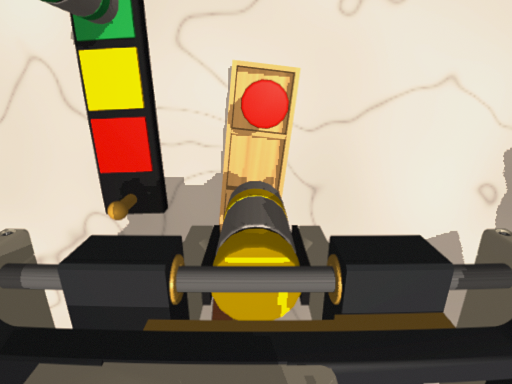

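Yellow is held upright over the second pocket, seen clear at (255,165). Red stands in the far pocket at (265,103). Lowering.

```bash
python3 -m inch '0 0 .015 0 0 0 .3;0 0 .035 0 0 0 .3;0 0 .04 0 0 0 .3;0 0 .03 0 0 0 .3;0 0 .016 0 0 0 .3;0 0 .009 0 0 0 .3;0 0 .0015 0 0 0 .3;0 0 0 0 0 0 .3;0 0 .001 0 0 0 .3;0 0 .001 0 0 0 .3;0 0 .001 0 0 0 .3'; python3 -m inch '0 0 .0005 0 0 0 .3;0 0 .0005 0 0 0 .3;0 0 .0003 0 0 0 .3;0 0 0 0 0 0 .3'
```

```text
time_s: 13.78
tcp_pos: [0.4689, -0.0114, 0.0581]
eef_rot: [-179.9, 0.0, -90.1]
contact_force: [0.6, 0.6, -1.0]
gripper_width: 0.0418
time_s: 14.12
tcp_pos: [0.4684, -0.0116, 0.0565]
eef_rot: [-179.9, 0.0, -90.0]
contact_force: [-1.4, 1.0, 6.2]
gripper_width: 0.0417
```

```bash
python3 -m inch '0 0 0 0 0 0 .6;0 0 0 0 0 0 .8;0 0 0 0 0 0 1;0 0 0 0 0 0 1;0 0 0 0 0 0 1;0 0 -.01 0 0 0 1;0 0 -.03 0 0 0 1;0 0 -.04 0 0 0 1;0 0 -.04 0 0 0 1;0 0 -.03 0 0 0 1;.025 -.023 0 0 0 0 1;.025 -.023 0 0 0 0 1;.025 -.023 0 0 0 0 1;.025 -.023 0 0 0 0 1;.025 -.023 0 0 0 0 1;.025 -.023 0 0 0 0 1;.024 -.023 0 0 0 0 1;0 0 0 0 0 0 1;0 0 0 0 0 0 1';python3 - <<'E'
from h import *
print(r.get_state()['tcp_pos'])
for n in("wrist","side"):
    im=r.capture(n); cv2.imwrite(f"pics/{n[0]}5.png",im[:,:,::-1])
E
```

```text
time_s: 15.7
tcp_pos: [0.6291, -0.1873, 0.204]
eef_rot: [179.9, 0.0, -90.2]
contact_force: [-0.6, 0.0, -0.3]
gripper_width: 0.0878
[ 0.62913105 -0.18726115  0.20402696]
```

View pics/w5.png

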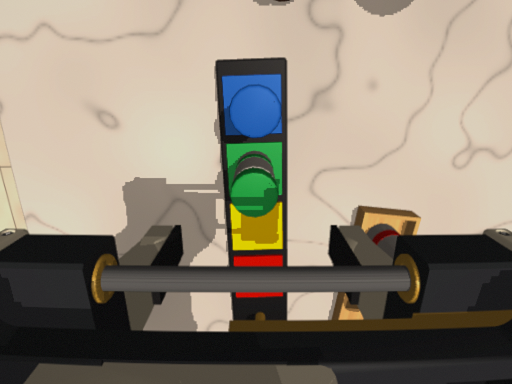

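View pics/s5.png

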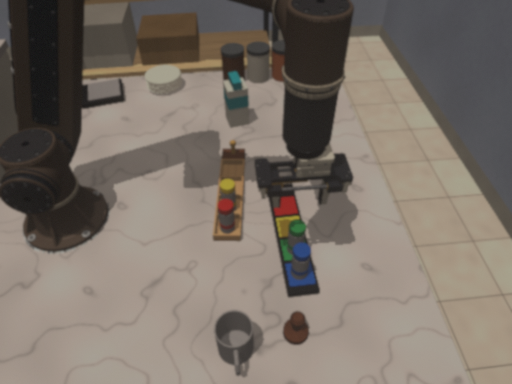

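Yellow at (228,186) and red at (226,207) both stand upright in the tray in the side view. Green's lid at (254,195) is centred between the fingers. Picking green.

```bash
python3 -m inch '0 0 .02 0 0 0 1;0 0 .04 0 0 0 1;0 0 .04 0 0 0 1;0 0 .02 0 0 0 1;0 0 .009 0 0 0 1;0 0 0 0 0 0 1;0 0 0 0 0 0 1' 20; python3 -m inch '0 0 0 0 0 0 .3;0 0 0 0 0 0 .3;0 0 0 0 0 0 .3;0 0 0 0 0 0 .3;0 0 0 0 0 0 .3;0 0 0 0 0 0 .3;0 0 0 0 0 0 .3;0 0 0 0 0 0 .3;0 0 0 0 0 0 .3;0 0 0 0 0 0 .3' 20
```

```text
time_s: 16.38
tcp_pos: [0.6295, -0.1855, 0.0781]
eef_rot: [-179.9, -0.0, -90.0]
contact_force: [0.2, -0.3, 0.5]
gripper_width: 0.0876
time_s: 17.22
tcp_pos: [0.6291, -0.1859, 0.0769]
eef_rot: [-180.0, -0.0, -90.1]
contact_force: [-0.0, 0.5, 0.3]
gripper_width: 0.0415
```

```bash
python3 -m inch '0 0 -.01 0 0 0 .3;0 0 -.03 0 0 0 .3;0 0 -.04 0 0 0 .3;0 0 -.03 0 0 0 .3;0 0 -.02 0 0 0 .3;-.01 .006 0 0 0 0 .3;-.025 .0155 0 0 0 0 .3;-.035 .0216 0 0 0 0 .3;-.035 .0216 0 0 0 0 .3;-.035 .0216 0 0 0 0 .3;-.035 .0216 0 0 0 0 .3;-.035 .0216 0 0 0 0 .3;-.025 .0155 0 0 0 0 .3;-.0128 .0079 0 0 0 0 .3;0 0 0 0 0 0 .3;0 0 0 0 0 0 .3'; python3 - <<'E'
from h import *
im=r.capture("wrist"); cv2.imwrite("pics/w6.png",im[:,:,::-1]);print(r.get_state()['tcp_pos'])
E
```

```text
time_s: 18.55
tcp_pos: [0.4754, 0.0628, 0.2069]
eef_rot: [180.0, 0.0, -89.9]
contact_force: [-0.3, -0.5, -2.4]
gripper_width: 0.0413
[0.47583707 0.06224779 0.20680281]
```

View pics/w6.png

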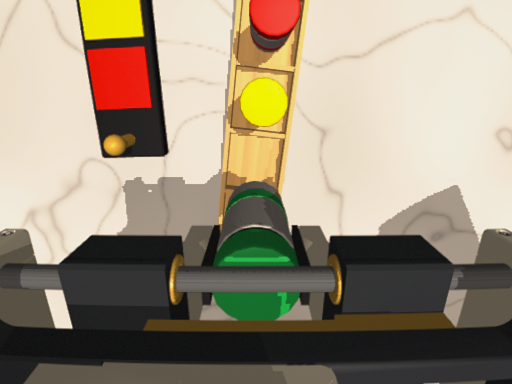

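Green is over the third pocket (clear at (255,160)), with yellow (264,102) and red (274,18) beyond it. Lowering.

```bash
python3 -m inch '0 0 .015 0 0 0 .3;0 0 .035 0 0 0 .3;0 0 .04 0 0 0 .3;0 0 .03 0 0 0 .3;0 0 .016 0 0 0 .3;0 0 .009 0 0 0 .3;0 0 .0015 0 0 0 .3;0 0 0 0 0 0 .3;0 0 .001 0 0 0 .3;0 0 .001 0 0 0 .3;0 0 .001 0 0 0 .3'; python3 -m inch '0 0 .0005 0 0 0 .3;0 0 .0005 0 0 0 .3;0 0 .0005 0 0 0 .3;0 0 0 0 0 0 .3'
```

```text
time_s: 19.52
tcp_pos: [0.477, 0.0624, 0.0583]
eef_rot: [-179.9, 0.1, -90.1]
contact_force: [-0.2, 0.3, -1.7]
gripper_width: 0.0418
time_s: 19.85
tcp_pos: [0.4767, 0.0623, 0.0566]
eef_rot: [-179.9, 0.0, -90.0]
contact_force: [-1.9, -0.1, 6.5]
gripper_width: 0.0419
```

```bash
python3 -m inch '0 0 0 0 0 0 .6;0 0 0 0 0 0 .8;0 0 0 0 0 0 1;0 0 0 0 0 0 1;0 0 0 0 0 0 1;0 0 -.01 0 0 0 1;0 0 -.03 0 0 0 1;0 0 -.04 0 0 0 1;0 0 -.04 0 0 0 1;0 0 -.03 0 0 0 1' && python3 -m inch '.0316 -.0153 0 0 0 0 1;.0316 -.0153 0 0 0 0 1;.0316 -.0153 0 0 0 0 1;.0316 -.0153 0 0 0 0 1;.0316 -.0153 0 0 0 0 1;.0316 -.0153 0 0 0 0 1;.0316 -.0153 0 0 0 0 1;.0316 -.0153 0 0 0 0 1;.0316 -.0153 0 0 0 0 1;.0311 -.0148 0 0 0 0 1;0 0 0 0 0 0 1;0 0 0 0 0 0 1;0 0 0 0 0 0 1';python3 - <<'E'
from h import *
print(r.get_state()['tcp_pos'])
for n in("wrist","side"):
    im=r.capture(n); cv2.imwrite(f"pics/{n[0]}7.png",im[:,:,::-1])
E
```

```text
time_s: 20.68
tcp_pos: [0.4767, 0.0621, 0.209]
eef_rot: [-179.9, 0.0, -90.0]
contact_force: [0.4, -0.1, -0.8]
gripper_width: 0.0875
time_s: 21.77
tcp_pos: [0.628, -0.2537, 0.205]
eef_rot: [179.9, 0.0, -90.1]
contact_force: [-0.3, 0.3, 0.2]
gripper_width: 0.088
[ 0.62795312 -0.25365904  0.20498218]
```

View pics/w7.png

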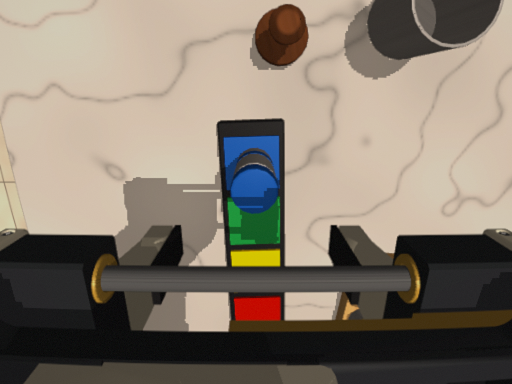

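View pics/s7.png

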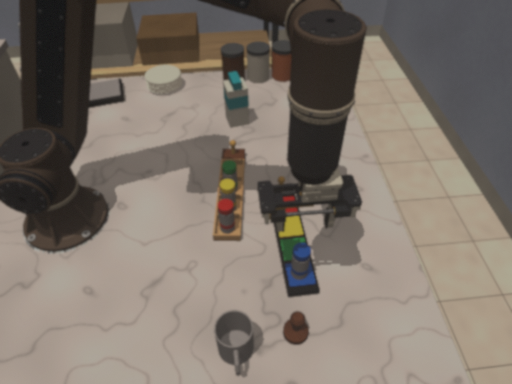

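Green (230,168), yellow and red stand in the tray in the side view. Blue's lid at (255,192) is centred, and the tamper and jug are clear. Picking blue.

```bash
python3 -m inch '0 0 .02 0 0 0 1;0 0 .04 0 0 0 1;0 0 .04 0 0 0 1;0 0 .02 0 0 0 1;0 0 .009 0 0 0 1;0 0 0 0 0 0 1;0 0 0 0 0 0 1' 20; python3 -m inch '0 0 0 0 0 0 .3;0 0 0 0 0 0 .3;0 0 0 0 0 0 .3;0 0 0 0 0 0 .3;0 0 0 0 0 0 .3;0 0 0 0 0 0 .3;0 0 0 0 0 0 .3;0 0 0 0 0 0 .3;0 0 0 0 0 0 .3;0 0 0 0 0 0 .3' 20
```

```text
time_s: 22.45
tcp_pos: [0.6292, -0.2532, 0.0781]
eef_rot: [-179.9, -0.0, -90.0]
contact_force: [0.1, 0.5, 0.9]
gripper_width: 0.0876
time_s: 23.28
tcp_pos: [0.6284, -0.2536, 0.0768]
eef_rot: [-180.0, -0.0, -90.1]
contact_force: [-1.0, 0.1, 0.7]
gripper_width: 0.0417
```

```bash
python3 -m inch '0 0 -.01 0 0 0 .3;0 0 -.03 0 0 0 .3;0 0 -.04 0 0 0 .3;0 0 -.03 0 0 0 .3;0 0 -.02 0 0 0 .3;-.012 .0045 0 0 0 0 .3;-.027 .01 0 0 0 0 .3;-.036 .0134 0 0 0 0 .3;-.036 .0134 0 0 0 0 .3;-.036 .0134 0 0 0 0 .3;-.036 .0134 0 0 0 0 .3;-.036 .0134 0 0 0 0 .3;-.036 .0134 0 0 0 0 .3;-.036 .0134 0 0 0 0 .3;-.036 .0134 0 0 0 0 .3;-.027 .01 0 0 0 0 .3;-.024 .0087 0 0 0 0 .3;-.011 .004 0 0 0 0 .3;0 0 0 0 0 0 .3;0 0 0 0 0 0 .3'; python3 - <<'E'
from h import *
im=r.capture("wrist"); cv2.imwrite("pics/w8.png",im[:,:,::-1]);print(r.get_state()['tcp_pos'])
E
```

```text
time_s: 24.95
tcp_pos: [0.484, 0.1358, 0.2067]
eef_rot: [180.0, -0.0, -90.0]
contact_force: [-0.2, -0.2, -1.5]
gripper_width: 0.0415
[0.48422372 0.13524426 0.20668389]
```

View pics/w8.png

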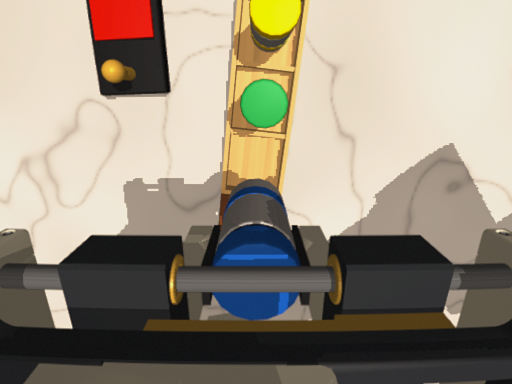

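Blue is over the last pocket (clear at (253,160)), next to green (264,103) and on the post side. Lowering.

```bash
python3 -m inch '0 0 .015 0 0 0 .3;0 0 .035 0 0 0 .3;0 0 .04 0 0 0 .3;0 0 .03 0 0 0 .3;0 0 .016 0 0 0 .3;0 0 .009 0 0 0 .3;0 0 .0015 0 0 0 .3;0 0 0 0 0 0 .3;0 0 .001 0 0 0 .3;0 0 .001 0 0 0 .3;0 0 .001 0 0 0 .3'; python3 -m inch '0 0 .0005 0 0 0 .3;0 0 .0005 0 0 0 .3;0 0 .0005 0 0 0 .3;0 0 0 0 0 0 .3'
```

```text
time_s: 25.92
tcp_pos: [0.4851, 0.136, 0.0584]
eef_rot: [-179.9, 0.1, -90.1]
contact_force: [-0.2, 0.3, -1.1]
gripper_width: 0.0418
time_s: 26.25
tcp_pos: [0.4848, 0.1359, 0.0566]
eef_rot: [-179.9, 0.0, -90.0]
contact_force: [-1.5, -0.5, 6.8]
gripper_width: 0.0416
```

```bash
python3 -m inch '0 0 0 0 0 0 .6;0 0 0 0 0 0 .8;0 0 0 0 0 0 1;0 0 0 0 0 0 1;0 0 0 0 0 0 1;0 0 -.01 0 0 0 1;0 0 -.03 0 0 0 1;0 0 -.04 0 0 0 1;0 0 -.04 0 0 0 1;0 0 -.04 0 0 0 1;0 0 -.04 0 0 0 1;.01 -.02 -.03 0 0 0 1;.01 -.02 -.03 0 0 0 1;.01 -.02 -.03 0 0 0 1;0 0 0 0 0 0 1;0 0 0 0 0 0 1;0 0 0 0 0 0 1';python3 - <<'E'
from h import *
import pickle
print(r.get_state()['tcp_pos'])
for n in("wrist","side","top"):
    im=r.capture(n); cv2.imwrite(f"pics/{n[0]}9.png",im[:,:,::-1])
pickle.dump((cam("wrist"),0),open("w9.pkl","wb"))
E
```

```text
time_s: 27.67
tcp_pos: [0.5439, 0.1053, 0.3457]
eef_rot: [180.0, 0.0, -90.1]
contact_force: [-0.6, 0.6, -0.1]
gripper_width: 0.0876
[0.54385325 0.10529505 0.34567661]
```

View pics/w9.png

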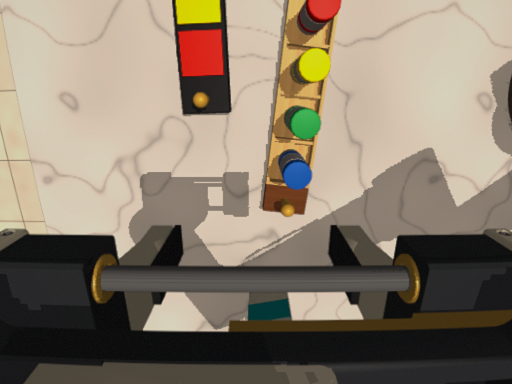

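View pics/s9.png

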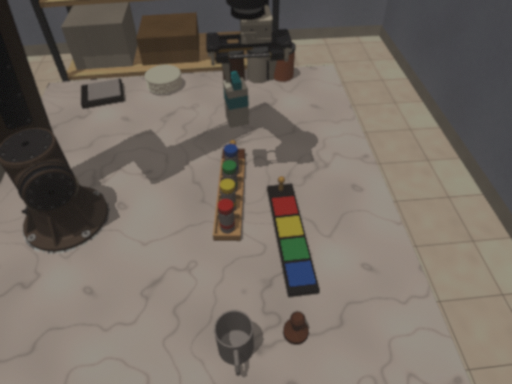

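View pics/t9.png

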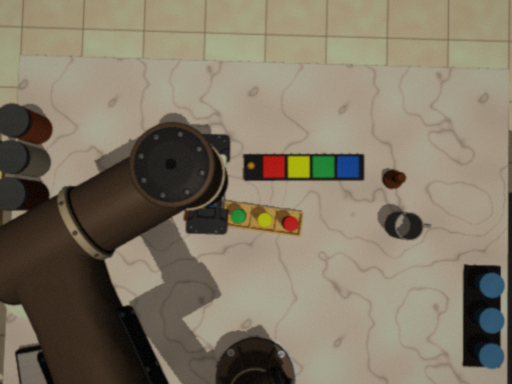

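From the post: blue (297,175), green (305,123), yellow (314,65), red (322,6), all upright. The board pads are empty, and the jug, tamper and carton haven't visibly moved. One numeric check of the lids against the pockets, then I'll hand in.

```bash
python3 - <<'E' | tail -8
from m import *
C=pickle.load(open("w9.pkl","rb"))[0]
for n,px,sp,y in (("red",(323,5),(226,205),-.111),("yellow",(314,65),(228,185),-.037),("green",(305.5,123),(230,166),.037),("blue",(297,175),(231,150),.111)):
    d=w(qt,y); p=onz(C,px,.105)[:2]; X,e=tri([(C,px),(S,sp)])
    print(n,"lid",p,"pocket",d,"off mm",(p-d)*1e3,"tri",X,np.round(e,1))
for n in("jug","tamper","carton"):
    r.recognise(n,"side"); print(n,[(np.round(x['xy'],1)) for x in r.recognise(n,"side")[:1]],end=' ')
print(r.get_state()['time_s'])
E
```

```text
blue tri [ 0.6295 -0.2545  0.1237] [1.9 1.7 0.3] onz.125 [array([ 0.6275, -0.2532]), array([ 0.6307, -0.2552]), array([ 0.6295, -0.2551])] pad [ 0.631  -0.2572] dest [0.4841 0.135 ]
bpost (array([0.6232, 0.031 , 0.0598]), [np.float64(0.7209994152277172), np.float64(0.8296172130744819), np.float64(1.3658512496483686)]) [0.6225 0.0316]
tpost (array([0.4926, 0.2003, 0.0686]), [np.float64(1.381787043344297), np.float64(0.937312952214265), np.float64(0.9835546292647197)]) [0.4914 0.2016]
red lid [ 0.4608 -0.0808] pocket [ 0.4598 -0.0856] off mm [0.9486 4.8257] tri [ 0.462  -0.0826  0.0994] [2.4 2.4]
yellow lid [ 0.4683 -0.0121] pocket [ 0.4679 -0.0121] off mm [ 0.4069 -0.0031] tri [ 0.4703 -0.0129  0.1008] [2.7 2.7]
green lid [0.4757 0.0604] pocket [0.476  0.0615] off mm [-0.2305 -1.0768] tri [0.4787 0.06   0.102 ] [3.5 3.5]
blue lid [0.4841 0.132 ] pocket [0.4841 0.135 ] off mm [ 0.0823 -2.9807] tri [0.4857 0.1336 0.0968] [2.8 2.8]
jug [array([234. , 338.1])] tamper [array([296.2, 329. ])] carton [array([234.8, 101. ])] 28.1167
```

```bash
python3 -c "
from plant import r
print(r.close_job(), r.get_state()['time_s'])"
```

```text
the job is handed in; nothing more can be done
the job is handed in; nothing more can be done
```

All four canisters are in the tray in reverse order, and the job was handed in at about 28 s of robot time. Counting from the tray's brass post, the order is blue, green, yellow, red. I lowered each one until the wrist felt the pocket floor (about 6–7 N), then released it.

**Last checks:**
- **Position:** the wrist view puts yellow, green and blue within 3 mm of their pocket centres.
- **Upright:** all four lids triangulate to 97–102 mm high, against 105 mm if standing exactly upright in the pockets. The 3–8 mm shortfall comes from a fit off by 2–4 mm, and all four look upright in the pictures.
- **Bystanders:** the jug, tamper and carton are within about 3 px of where the side view first showed them.

**Checks that disagreed or were weaker:**
- **Red:** its final reading came out 5 mm off centre, but its lid was partly cut off at the picture's edge. Earlier wrist and side pictures showed it well inside its pocket.
- **Tray rim:** it measured about 20 mm high against the stated 25 mm, which changes the horizontal position by less than 1 mm.
- **Top view:** in the last top picture the arm covered blue, so its place was confirmed only from the wrist and side cameras.

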